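Press a driver board home on a power module with a hand-cranked screw press

TASK

Push the loaded pallet all the way in under the screw press, then turn the crank by its red spinning grip clockwise (seen from above) to press the green driver board fully home on the white power module, stopping as soon as you feel it bottom so that the module is not crushed. Then wind the ram back up about one full turn, clear of the board, and let go; leave the module in its nest, press the board only with the press, and leave the other things on the bench where they are.

Things in the scene. Friction and masses are not known exactly. Their poses are not given: they have to be found in the camera images.
- press: green bench screw press, fixed: base plate 220 x 215 x 18 mm, two upright columns 18 mm thick, 170 mm apart along x, and a bridge 212 (x) x 60 (y) x 20 mm whose top is 203 mm above the bench. Origin on the bench right under the spindle axis, z up; the pallet goes in along -y of this frame and comes out on its +y side
- grip_mid (a point): middle of the red free-spinning upright grip of the crank (23 mm thick, 56 mm tall; this point is 30 mm above its lower end, where the steel crank arm lies). It runs on a circle of 45 mm radius about the upright spindle axis, which passes through the press origin; 317 mm above the bench at crank value 0, it sinks 24 mm per clockwise turn. Its frame spins with the grip
- crank (a joint): crank angle in rad, growing clockwise seen from above, which drives the ram down; range -0.5 to 17.8. At 0 the arm points along +x of the press, at pi/2 along its -y. Stays where it is left unless pressing. Takes about 1 N at the grip going down freely, 2.5 N up. The foot's length differs by up to 7 mm either way from job to job, unmeasured: the board is home somewhere from 13.3 to 17.1
- pallet (a joint): travel of the aluminium sliding pallet in m: 0 = fully out, 0.09 = fully home against its stop, right under the ram. It takes about 4 N to slide and stays where it is left
- pallet_post (a point): the upright black post of the pallet's handle, 16 mm thick, 50 mm tall, standing free; this point is on its axis, 58 mm above the bench and 22 mm below its top. A 20 mm wide steel bar at 22 to 30 mm height runs from its foot to the pallet. It is 230 mm from the spindle axis when the pallet is out, 140 mm when home
- module: white power module on a copper base, 107 x 45 x 17 mm, lying loose in the pallet's shallow nest; origin at the centre of its underside, z up, long side along x
- board_mid (a point): centre of the upper face of the green driver board (100 x 50 x 2 mm) started on the module's pins. It slides along the module's z axis only: 21 mm above the module's origin when home, 3 to 6 mm higher at the start. Two black socket strips, 6 mm tall, on its upper face take the pressing bars
- ram: the ram: platen, spindle, crank and steel foot with two pressing bars; only moves up and down, 3.82 mm per rad of crank. Origin on the spindle axis, at bench height at crank 0. Pushing the board down takes 35 N at the foot (3 N more at the grip than turning freely); once home it goes solid. More than 160 N at the foot, about 12 N along the circle at the grip, crushes the module
- spare_module: another white power module without a board, 107 x 45 x 17 mm, lying on the bench; bystander, origin at centre of underside
- spare_board: large green circuit board with parts, 160 x 110 x 28 mm, on the bench; bystander, origin at centre of underside
- flux_tin: small open aluminium tin, 60 mm across, 32 mm tall; bystander, origin at centre of underside
- solder_spool: grey spool standing on its flange, 52 mm across, 38 mm tall; bystander, origin at centre of underside
- screwdriver: screwdriver with red handle, 190 mm long, lying on the bench; bystander
- multimeter: yellow multimeter lying on its back, 150 x 80 x 44 mm; bystander, origin at centre of underside
- marker: blue marker pen, 135 mm long, lying on the bench; bystander, origin at centre of underside
Things that resemble listed ones, but are neither listed nor needed, are in the scene too. Leave any brown or pink look-alike of the module alone.

How it is judged:
By the outcome, as a careful person would: the job done as asked, in the order asked, and still so for the second after the job is handed in, with the robot touching nothing.
It also fails if it takes over 72 s, if anything falls off the work surface, if the arm or the gripper's body presses on something with over 40 N, if the wrist force passes 120 N, or if a joint passes its speed limit or range.

ROBOT

A 6-joint arm with a two-finger parallel gripper is mounted at the origin on the work surface. World frame = base frame: x ahead of the robot, y to its left, z up, the work surface at z = 0. Lengths are in m, angles in rad, forces in N, time in s.
With the tool pointing down it reaches from about 0.35 to 0.775 m from the base axis. Payload 7.3 kg.
Tool frame: the origin (TCP) lies at the very end of the fingers, on their centre line; the grasp point (between the pads) lies 19 mm behind it; z points along the fingers, y is the line along which they close (so a half turn about z gives the same grasp; the last joint's range is limited). The gripper opens to 92 mm and grips with 3 to 60 N. Pads are 19 mm wide; open, the fingers measure 130 mm over their backs; the gripper's body (75 mm by 190 mm) begins 47 mm behind the grasp point.
Start: joints at [1.147, 0.342, 1.524, -0, 1.275, -0.146], TCP at [0.144, 0.505, 0.227] pointing down, gripper open.
Joint ranges: [-2.53, 2.53], [-0.77, 2.02], [0.04, 2.7], [-1, 4.14], [0.28, 2.66], [-3.11, 3.11]. Speed limits (rad/s): [2.57, 2.57, 3.14, 3.14, 3.14, 3.14].

INTERFACE

Orientations are given as [roll, pitch, yaw] about the fixed x, y, z axes, in that order (R = Rz(yaw) Ry(pitch) Rx(roll)).
In Python, from cell import robot gives the robot as it stands.
- The arm moves only by the tool apply_moves, never from a script. Its argument "motion" is text: rows parted by semicolons, each of 7 numbers parted by spaces: the opening in per cent of the stroke, from 0 (shut) to 100 (fully open), then the shift along the tool's x, y, z in cm, then the turn, a rotation vector about the tool's x, y, z in rad. A call has 1 to 20 rows; each row shifts and turns the commanded pose from where the row before left it, along the tool's axes as they then stand; what a row does not reach is not made up. A row lasts 1/8 s, in which the tool goes at most 62.5 mm and 10.7 degrees, less where a joint would pass 70% of its speed; a pose out of reach is approached as far as the arm can. A call with a gripper value outside its range is refused whole. The fingers move at their own pace and stop on an object; "force" is the grip in N (left out, the last holds). Time passes only in rows, so rows that do not move let the fingers close. It gives the time, the measured TCP pose, the force, the opening and the grip force at its end, in the units of the state.
- robot.observe(): the state, without advancing time (a new reading comes with each control period).
- robot.read_camera(name): name is "side" or "top"; returns a dict with "img" (384x512x3 uint8, red, green, blue), "fovy" (degrees; the focal length in pixels is half the picture's height over the tangent of half this angle, whatever the lens; pixels are square), "cx", "cy" (the principal point, pixels), "R" (3x3) and "t" (3): a world point X has camera coordinates R X + t. Camera axes: x right, y down, z forward; pixel columns grow to the right and rows downward; lengths in m; the calibration is good to about 2 mm. A picture is of the moment at which its call begins. There is no depth.
- robot.hand_in(): hands the job in; it is judged then, once.
Trained networks look in a picture, given as the dict that the camera call returned (one of the last four; its "shot" number tells which), for a name from the list of things; names that differ only in an ending like _2 or _b are one class to them, and where a whole thing is asked for, a point or a joint stands for the part that bears it (a point fixed in the world has none). Each returns a list of dicts, best first, with "score" (0 to 1); they miss things now and then, are a little off and sometimes report something else, mostly with a low value. They report only what shows in the picture. A call takes as long as a camera call. They do not tell look-alikes from the thing itself.
- robot.search_frame(target, picture): "centre" ([x, y, z] in m, in world coordinates, good to about 4 mm: the middle of the surface that is visible of it).
- robot.trace(target, picture): "pixels" (384x512 bool, what is visible of it).
The state is a dict: "time": time; "qpos": joint angles; "qvel": joint speeds; "joint_efforts": joint torques, N m; "tool_pos": TCP position; "tool_rot": TCP orientation; "contact_force": force on the tool from outside, world axes, zero at the start; "torque": the same for the moment, N m; "opening": finger opening in m; "grip_force": force on a finger pad.
Only numpy, scipy, OpenCV 4.12 (cv2) and the standard library are available. Lean on these libraries where they do the work, as an engineer would, in place of code of your own. Each camera call takes 0.05 s, during which the arm holds its last target. There are 200 camera calls.

## Working session

There is one attempt and no reset: what is moved stays moved. The work goes in short steps, Python scripts to look and compute and a tool call to move; the robot and the scene stay as the last step left them, time stands still between calls to the robot, and variables do not carry over. Pictures are saved under pics/ and viewed, at most 10 in all, crops included, and the job is handed in when it is done.

Besides the shell and the picture viewer there is one more tool, called after "Emit:" as a command line: name --argument value ..., lists and objects as JSON in quotes. apply_moves: Moves the arm, as the interface text tells. Its arguments: {"type":"object","properties":{"motion":{"type":"string"},"force":{"type":"number"}},"required":["motion"]}

```bash
mkdir -p pics; ls; cat > h.py <<'E'
import numpy as np, cv2
from cell import robot
def K(p):
    f=p["img"].shape[0]/2/np.tan(np.radians(p["fovy"])/2); return f
def proj(p,X):
    c=np.asarray(p["R"])@np.asarray(X)+np.asarray(p["t"]); f=K(p)
    return np.array([p["cx"]+f*c[0]/c[2],p["cy"]+f*c[1]/c[2]])
def atz(p,uv,z):
    f=K(p);R=np.asarray(p["R"]);t=np.asarray(p["t"])
    o=-R.T@t; d=R.T@np.array([(uv[0]-p["cx"])/f,(uv[1]-p["cy"])/f,1]); return o+d*(z-o[2])/d[2]
E
python3 - <<'E'
from h import *
ps=[robot.read_camera(n) for n in("side","top")]
cv2.imwrite("pics/a.png",cv2.cvtColor(ps[0]["img"],cv2.COLOR_RGB2BGR))
cv2.imwrite("pics/b.png",cv2.cvtColor(ps[1]["img"],cv2.COLOR_RGB2BGR))
for p in ps:
  print(p["fovy"],p["cx"],p["cy"],np.round(-np.array(p["R"]).T@p["t"],3))
  for n in["press","grip_mid","pallet_post","module","board_mid","spare_module","spare_board","flux_tin","solder_spool","multimeter"]:
    print(n,[(np.round(d["centre"],3).tolist(),round(d["score"],2),proj(p,d["centre"]).round().tolist()) for d in robot.search_frame(n,p)][:3])
print(robot.observe())
E
```

```text
pics
57.3994452935237 249.90142483025164 193.06246115388637 [ 0.392 -0.619  0.857]
press [([0.588, -0.095, 0.057], 0.87, [272.0, 251.0]), ([0.731, -0.215, 0.037], 0.27, [337.0, 282.0])]
grip_mid [([0.61, -0.129, 0.292], 0.45, [291.0, 200.0])]
pallet_post [([0.551, 0.128, 0.027], 0.64, [241.0, 203.0])]
module [([0.448, -0.328, 0.019], 0.66, [241.0, 355.0]), ([0.403, 0.258, 0.022], 0.58, [190.0, 184.0]), ([0.644, -0.199, 0.016], 0.51, [302.0, 288.0])]
board_mid [([0.453, -0.324, 0.02], 0.71, [243.0, 352.0]), ([0.404, 0.252, 0.023], 0.68, [190.0, 185.0])]
spare_module [([0.668, 0.168, 0.017], 0.6, [272.0, 190.0])]
spare_board [([0.602, 0.305, 0.001], 0.56, [244.0, 170.0])]
flux_tin [([0.642, -0.201, 0.015], 0.58, [302.0, 289.0])]
solder_spool [([0.734, -0.214, 0.04], 0.73, [338.0, 281.0])]
multimeter [([0.651, -0.388, 0.035], 0.92, [335.0, 357.0]), ([0.589, -0.095, 0.059], 0.43, [272.0, 251.0])]
52.637215500505135 255.10979013571955 195.84314608292115 [ 0.458 -0.002  1.328]
press [([0.594, -0.054, 0.036], 0.61, [265.0, 186.0])]
grip_mid []
pallet_post [([0.571, 0.039, 0.038], 0.72, [237
[... 647 characters left out ...]
61.0, 167.0])]
{'time': 1.1, 'qpos': array([ 1.14703243e+00,  3.41959994e-01,  1.52407030e+00, -1.88717473e-05,
        1.27536545e+00, -1.46001539e-01]), 'qvel': array([ 0.00055416, -0.00044187,  0.00136351, -0.00175062,  0.00120998,
        0.00044569]), 'joint_efforts': array([-1.14958992e-03, -4.31148326e+01, -2.44477361e+01,  7.17594218e-02,
        4.83218150e-02,  3.90371144e-05]), 'tool_pos': array([0.14396005, 0.50492115, 0.22677167]), 'tool_rot': array([3.14140047e+00, 4.65098169e-05, 2.86383579e+00]), 'contact_force': array([ 0.42726465,  0.25647371, -1.02754443]), 'torque': array([7.18880935e-05, 6.09554576e-02, 2.57634251e-02]), 'grip_force': 0.0, 'opening': 0.09151843036979723}
```

View pics/a.png

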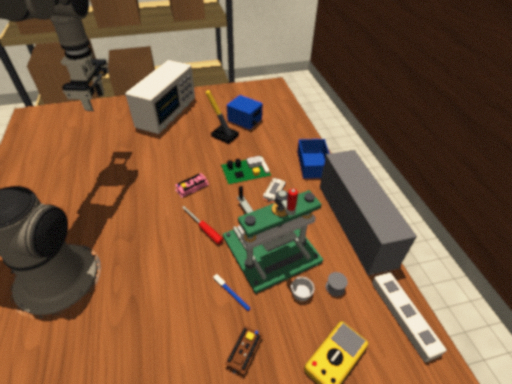

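View pics/b.png

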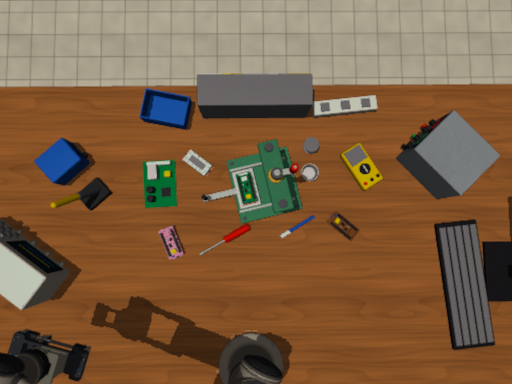

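The side view shows the press around (272,250) and the red grip at (292,200). The top view shows the post near (207,197), the module and board at (246,187), and the grip at (294,169). I'll zoom in.

```bash
python3 - <<'E'
from h import *
ps=[robot.read_camera(n) for n in("side","top")]
a=cv2.resize(ps[0]["img"][150:300,180:340],None,fx=3.6,fy=3.6,interpolation=cv2.INTER_CUBIC)
b=cv2.resize(ps[1]["img"][125:230,190:330],None,fx=5,fy=5,interpolation=cv2.INTER_CUBIC)
cv2.imwrite("pics/c.png",cv2.cvtColor(a,cv2.COLOR_RGB2BGR));cv2.imwrite("pics/d.png",cv2.cvtColor(b,cv2.COLOR_RGB2BGR))
for p in ps:
  hsv=cv2.cvtColor(p["img"],cv2.COLOR_RGB2HSV)
  m=((hsv[...,0]<8)|(hsv[...,0]>172))&(hsv[...,1]>150)&(hsv[...,2]>90)
  n,l,s,c=cv2.connectedComponentsWithStats(m.astype(np.uint8))
  print([(s[i].tolist(),c[i].round(1).tolist()) for i in range(1,n) if s[i][4]>15])
E
```

```text
[([288, 189, 10, 22, 161], [291.9, 199.0]), ([198, 220, 25, 24, 261], [210.4, 232.0])]
[([291, 163, 8, 8, 43], [294.4, 167.0]), ([223, 224, 27, 19, 200], [236.3, 232.8])]
```

View pics/c.png

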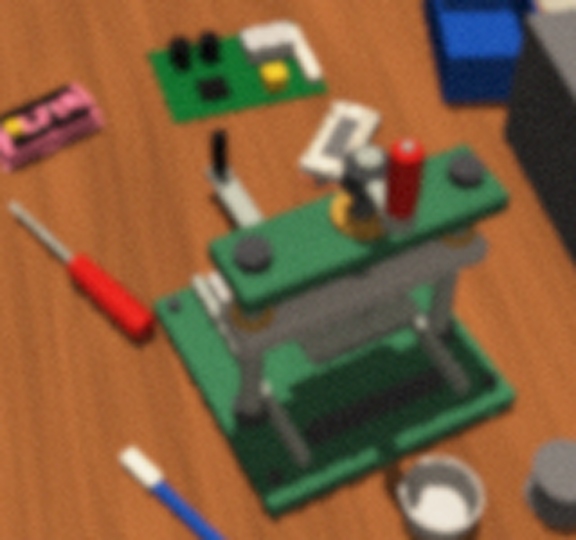

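View pics/d.png

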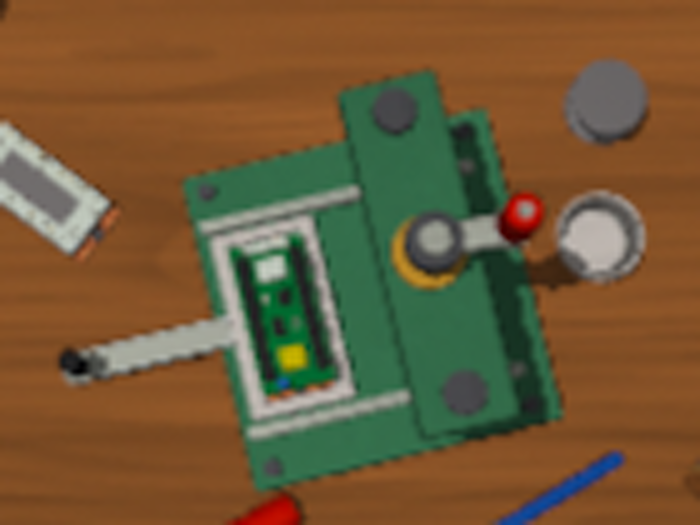

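```bash
python3 - <<'E'
from h import *
s=robot.read_camera("side");p=robot.read_camera("top")
c=lambda u,v:(190+(u+.5)/5-.5,125+(v+.5)/5-.5)
d=lambda u,v:(180+(u+.5)/3.6-.5,150+(v+.5)/3.6-.5)
for z in(.203,.212):
  b1=atz(p,c(395,108),z);b2=atz(p,c(465,392),z);print("bolts",b1,b2,(b1+b2)/2)
  e1=atz(s,d(467,165),z);e2=atz(s,d(252,252),z);print("  side",e1,e2,(e1+e2)/2)
post=atz(p,c(74,358),.08);posts=atz(s,d(219,135),.08);print("post",post,posts)
for z in (.30,.315,.33,.343): print(z,"grip top",atz(p,c(520,213),z),"side",atz(s,d(406,148),z))
print("hub",[atz(p,c(437,236),z) for z in (.28,.3,.32)],[atz(s,d(369,158),z) for z in (.28,.3,.32)])
E
```

```text
bolts [ 0.69304588 -0.05972396  0.203     ] [ 0.52535944 -0.09803685  0.203     ] [ 0.60920266 -0.0788804   0.203     ]
  side [ 0.6950036  -0.04709056  0.203     ] [ 0.52542668 -0.08960183  0.203     ] [ 0.61021514 -0.0683462   0.203     ]
bolts [ 0.69116218 -0.0592601   0.212     ] [ 0.52481692 -0.09726655  0.212     ] [ 0.60798955 -0.07826332  0.212     ]
  side [ 0.69082571 -0.05497102  0.212     ] [ 0.52358416 -0.09689684  0.212     ] [ 0.60720494 -0.07593393  0.212     ]
post [0.55742158 0.14313588 0.08      ] [0.55437135 0.14569994 0.08      ]
0.3 grip top [ 0.61518637 -0.12086984  0.3       ] side [ 0.61836563 -0.10936489  0.3       ]
0.315 grip top [ 0.6128865  -0.11913182  0.315     ] side [ 0.61225448 -0.12310974  0.315     ]
0.33 grip top [ 0.61058663 -0.11739381  0.33      ] side [ 0.60614332 -0.1368546   0.33      ]
0.343 grip top [ 0.60859341 -0.11588753  0.343     ] side [ 0.60084698 -0.1487668   0.343     ]
hub [array([ 0.60603514, -0.07764068,  0.28      ]), array([ 0.60320175, -0.07619232,  0.3       ]), array([ 0.60036836, -0.07474397,  0.32      ])] [array([ 0.6007042, -0.0940105,  0.28     ]), array([ 0.59345136, -0.11223386,  0.3       ]), array([ 0.58619852, -0.13045723,  0.32      ])]
```

The numbers agree. The spindle is at about (0.6075, -0.077) with press yaw about 0.23. The post at (0.556, 0.144) is 227 mm from it. The grip top is near z 0.312, which puts the crank at about 7.9. With tool yaw 1.80, tool x = press +y, tool y = press +x and tool z = down.

Emit:
apply_moves --motion "55 0 0 0 0 0 0.177;55 0 0 0 0 0 0.177;55 0 0 0 0 0 0.177;55 0 0 0 0 0 0.177;55 0 0 0 0 0 0.177;55 0 0 0 0 0 0.177;55 -3.18 2.28 0 0 0 0;55 -3.18 2.28 0 0 0 0;55 -3.18 2.28 0 0 0 0;55 -3.18 2.28 0 0 0 0;55 -3.18 2.28 0 0 0 0;55 -3.18 2.28 0 0 0 0;55 -3.18 2.28 0 0 0 0;55 -3.18 2.28 0 0 0 0;55 -3.18 2.28 0 0 0 0;55 -3.18 2.28 0 0 0 0;55 -3.18 2.28 0 0 0 0;55 -3.18 2.28 0 0 0 0;55 -3.18 2.28 0 0 0 0;55 -3.18 2.28 0 0 0 0"

```text
time: 3.8
tool_pos: [0.5575, 0.1436, 0.2267]
tool_rot: [3.141, -0.0, 1.802]
contact_force: [0.6, 0.2, -0.2]
opening: 0.0508
grip_force: 0.0
```

Emit:
apply_moves --motion "55 0 0 3 0 0 0;55 0 0 4 0 0 0;55 0 0 4 0 0 0;55 0 0 3 0 0 0;55 0 0 2.5 0 0 0;55 0 0 1.9 0 0 0;55 0 0 0 0 0 0;0 0 0 0 0 0 0;0 0 0 0 0 0 0;0 0 0 0 0 0 0;0 0 0 0 0 0 0;0 0 0 0 0 0 0" --force 20

```text
time: 5.3
tool_pos: [0.556, 0.1445, 0.0431]
tool_rot: [-3.14, -0.0, 1.802]
contact_force: [-3.6, -1.6, 5.2]
opening: 0.0155
grip_force: 20.0
```

Emit:
apply_moves --motion "0 0 -0.15 0 0 0 0;0 -0.5 0 0 0 0 0;0 -1 0 0 0 0 0;0 -1.1 0 0 0 0 0;0 -1.1 0 0 0 0 0;0 -1.1 0 0 0 0 0;0 -1.1 0 0 0 0 0;0 -1.1 0 0 0 0 0;0 -0.9 0 0 0 0 0;0 -0.6 0 0 0 0 0;0 0 0 0 0 0 0"

```text
time: 6.68
tool_pos: [0.5755, 0.0601, 0.0431]
tool_rot: [3.14, 0.001, 1.801]
contact_force: [2.4, -0.8, 3.6]
opening: 0.0156
grip_force: 20.0
```

Emit:
apply_moves --motion "0 -0.2 0 0 0 0 0;0 -0.2 0 0 0 0 0;0 -0.2 0 0 0 0 0;0 0 0 0 0 0 0"

```text
time: 7.18
tool_pos: [0.5762, 0.0567, 0.0431]
tool_rot: [3.14, -0.002, 1.801]
contact_force: [2.1, 8.3, 5.7]
opening: 0.0158
grip_force: 20.0
```

Emit:
apply_moves --motion "0 -0.2 0 0 0 0 0;0 -0.2 0 0 0 0 0;0 0 0 0 0 0 0"

```text
time: 7.55
tool_pos: [0.5764, 0.0561, 0.043]
tool_rot: [3.141, -0.006, 1.802]
contact_force: [-0.5, 22.1, 7.3]
opening: 0.0155
grip_force: 20.0
```

Pallet is home: 90 mm travelled and solid at 22 N. Now I'll release it, rise, and move over the red grip.

Emit:
apply_moves --motion "0 0.5 0 0 0 0 0;55 0 0 0 0 0 0;55 0 0 0 0 0 0;55 0 0 -2 0 0 0;55 0 0 -4 0 0 0;55 0 0 -4.4 0 0 0;55 0 0 -4.4 0 0 0;55 0 0 -4.4 0 0 0;55 0 0 -4.4 0 0 0;55 0 0 -4.4 0 0 0;55 0 0 -4 0 0 0;55 -3.04 -0.07 0 0 0 0;55 -3.04 -0.07 0 0 0 0;55 -3.04 -0.07 0 0 0 0;55 -3.04 -0.07 0 0 0 0;55 -3.04 -0.07 0 0 0 0;55 -3.04 -0.07 0 0 0 0;55 0 0 0 0 0 0"

```text
time: 9.8
tool_pos: [0.613, -0.1244, 0.3611]
tool_rot: [-3.139, -0.001, 1.798]
contact_force: [0.0, 0.4, -0.2]
opening: 0.0508
grip_force: 0.0
```

```bash
python3 - <<'E'
from h import *
o=robot.observe();print(o["tool_pos"],o["qpos"])
ps=[robot.read_camera(n) for n in("side","top")]
a=cv2.resize(ps[0]["img"][120:300,180:340],None,fx=3.2,fy=3.2,interpolation=cv2.INTER_CUBIC)
cv2.imwrite("pics/e.png",cv2.cvtColor(a,cv2.COLOR_RGB2BGR))
E
```

```text
[ 0.61303905 -0.12443387  0.36112978] [-3.22434697e-01  4.92834232e-01  9.29006688e-01 -5.20245759e-04
  1.72263082e+00 -5.49825161e-01]
```

View pics/e.png

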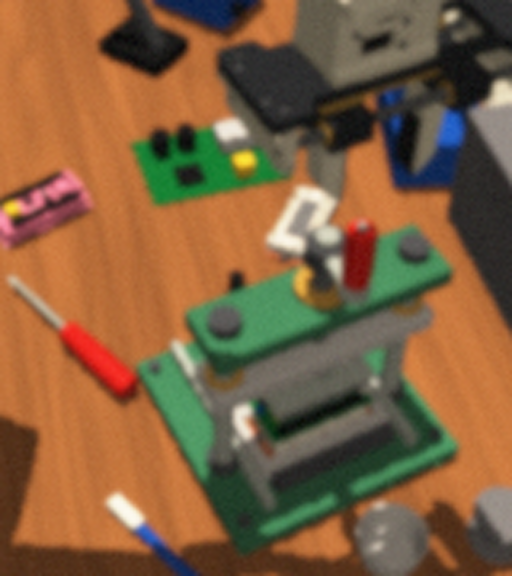

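The picture shows the pallet with the module in under the ram, and the gripper straight above the red grip (crop ~(358,255)). I'll descend and grasp.

Emit:
apply_moves --motion "55 0.1 0 1.5 0 0 0;55 0 0 2 0 0 0;55 0 0 2 0 0 0;55 0 0 2 0 0 0;55 0 0 1.4 0 0 0;55 0 0 0 0 0 0;0 0 0 0 0 0 0;0 0 0 0 0 0 0;0 0 0 0 0 0 0;0 0 0 0 0 0 0" --force 20

```text
time: 11.15
tool_pos: [0.6134, -0.121, 0.2742]
tool_rot: [3.141, 0.0, 1.802]
contact_force: [-0.0, 0.3, 2.3]
opening: 0.0225
grip_force: 20.0
```

```bash
cat >> h.py <<'E'
def rows(t0,dt,n):
    o=[]
    q=lambda t:np.array([-4.5*np.sin(t),4.5*np.cos(t),.382*t])
    acc=np.zeros(3)
    for i in range(1,n+1):
        d=np.round(q(t0+i*dt)-q(t0)-acc,2); acc+=d; o.append("0 %g %g %g 0 0 0"%tuple(d))
    print("%.3f->%.3f"%(t0,t0+n*dt),";".join(o))
E
python3 -c "
from h import *
rows(7.94,.3,12)"
```

```text
7.940->11.540 0 0.31 -1.31 0.11 0 0 0;0 0.69 -1.15 0.12 0 0 0;0 1 -0.91 0.11 0 0 0;0 1.22 -0.56 0.12 0 0 0;0 1.33 -0.18 0.11 0 0 0;0 1.33 0.22 0.12 0 0 0;0 1.2 0.6 0.11 0 0 0;0 0.97 0.93 0.12 0 0 0;0 0.65 1.18 0.11 0 0 0;0 0.28 1.32 0.12 0 0 0;0 -0.13 1.34 0.11 0 0 0;0 -0.52 1.24 0.12 0 0 0
```

Try the first four rows and check that it follows the circle.

Emit:
apply_moves --motion "0 0.31 -1.31 0.11 0 0 0;0 0.69 -1.15 0.12 0 0 0;0 1 -0.91 0.11 0 0 0;0 1.22 -0.56 0.12 0 0 0"

```text
time: 11.65
tool_pos: [0.5677, -0.0984, 0.2696]
tool_rot: [3.14, 0.001, 1.801]
contact_force: [5.3, 1.8, 1.2]
opening: 0.0218
grip_force: 20.0
```

Emit:
apply_moves --motion "0 1.33 -0.18 0.11 0 0 0;0 1.33 0.22 0.12 0 0 0;0 1.2 0.6 0.11 0 0 0;0 0.97 0.93 0.12 0 0 0"

```text
time: 12.15
tool_pos: [0.5725, -0.0473, 0.2649]
tool_rot: [3.141, 0.001, 1.802]
contact_force: [3.1, -5.3, 4.6]
opening: 0.0221
grip_force: 20.0
```

Emit:
apply_moves --motion "0 0.65 1.18 0.11 0 0 0;0 0.28 1.32 0.12 0 0 0;0 -0.13 1.34 0.11 0 0 0;0 -0.52 1.24 0.12 0 0 0;0 0 0 0 0 0 0"

```text
time: 12.78
tool_pos: [0.6222, -0.0339, 0.2602]
tool_rot: [3.14, 0.001, 1.802]
contact_force: [3.3, -2.2, 6.2]
opening: 0.0224
grip_force: 20.0
```

```bash
cat >> h.py <<'E'
from scipy.optimize import least_squares
P=np.array([[.6134,-.121],[.5677,-.0984],[.5725,-.0473],[.6222,-.0339]])
def fit(P):
    r=least_squares(lambda c:np.hypot(*(P-c).T)-.045,[.608,-.079]);return r.x,r.fun
PHI=.23
def tang(S,pos,f):
    c,s=np.cos(PHI),np.sin(PHI);R=np.array([[c,s],[-s,c]])
    q=R@(np.asarray(pos[:2])-S); g=R@np.asarray(f[:2]); th=-np.arctan2(q[1],q[0])%(2*np.pi)+2*np.pi
    u=q/np.hypot(*q); t=np.array([u[1],-u[0]])
    print("theta %.3f rad %.4f radial f %.2f tang f %.2f"%(th,np.hypot(*q),g@u,g@t))
E
python3 - <<'E'
from h import *
S,r=fit(P);print(S,r)
F=[[0,.3],[5.3,1.8],[3.1,-5.3],[3.3,-2.2]]
for p,f in zip(P,F): tang(S,p,f)
o=robot.observe();print(o["contact_force"],o["tool_pos"],o["torque"])
for i in range(3): robot.read_camera("top"); o=robot.observe();print(o["contact_force"],o["tool_pos"]); tang(S,o["tool_pos"],o["contact_force"])
E
```

```text
[ 0.60694038 -0.07634211] [1.22653404e-04 1.50846823e-05 5.09028423e-05 1.01981467e-04]
theta 7.940 rad 0.0451 radial f -0.30 tang f -0.04
theta 9.143 rad 0.0450 radial f -5.50 tang f -1.03
theta 10.355 rad 0.0451 radial f -5.79 tang f -2.05
theta 11.571 rad 0.0451 radial f -0.95 tang f 3.85
[ 3.26050988 -2.24168918  6.22261064] [ 0.62220324 -0.033914    0.26023629] [-0.56853598 -0.31967921  0.00077283]
[ 2.0167121  -2.9467181   6.57298564] [ 0.62199378 -0.03387288  0.26027287]
theta 11.566 rad 0.0451 radial f -2.10 tang f 2.89
[ 2.31025929 -2.46858539  6.19235458] [ 0.62184566 -0.0338025   0.26028287]
theta 11.563 rad 0.0451 radial f -1.57 tang f 3.00
[ 1.95996202 -3.12914139  5.95396406] [ 0.62174083 -0.03376628  0.26028944]
theta 11.560 rad 0.0451 radial f -2.31 tang f 2.88
```

The circle fit is good to 0.1 mm: centre (0.6069, -0.0763), crank now about 11.56. From here I go slowly in small arcs. No home is possible before 13.3, so several short calls in a row are safe.

```bash
python3 -c "
from h import *
for k in range(5): rows(11.54+.32*k,.08,4)"
```

```text
11.540->11.860 0 -0.2 0.3 0.03 0 0 0;0 -0.22 0.28 0.03 0 0 0;0 -0.24 0.27 0.03 0 0 0;0 -0.27 0.24 0.03 0 0 0
11.860->12.180 0 -0.28 0.22 0.03 0 0 0;0 -0.3 0.2 0.03 0 0 0;0 -0.32 0.18 0.03 0 0 0;0 -0.33 0.15 0.03 0 0 0
12.180->12.500 0 -0.34 0.12 0.03 0 0 0;0 -0.35 0.1 0.03 0 0 0;0 -0.35 0.06 0.03 0 0 0;0 -0.36 0.04 0.03 0 0 0
12.500->12.820 0 -0.36 0.01 0.03 0 0 0;0 -0.36 -0.02 0.03 0 0 0;0 -0.36 -0.05 0.03 0 0 0;0 -0.35 -0.07 0.03 0 0 0
12.820->13.140 0 -0.34 -0.1 0.03 0 0 0;0 -0.34 -0.14 0.03 0 0 0;0 -0.32 -0.15 0.03 0 0 0;0 -0.31 -0.19 0.03 0 0 0
```

Emit:
apply_moves --motion "0 -0.2 0.3 0.03 0 0 0;0 -0.22 0.28 0.03 0 0 0;0 -0.24 0.27 0.03 0 0 0;0 -0.27 0.24 0.03 0 0 0"

```text
time: 13.42
tool_pos: [0.6336, -0.0399, 0.2591]
tool_rot: [-3.141, -0.0, 1.802]
contact_force: [-2.1, -2.0, 7.0]
opening: 0.0226
grip_force: 20.0
```

Emit:
apply_moves --motion "0 -0.28 0.22 0.03 0 0 0;0 -0.3 0.2 0.03 0 0 0;0 -0.32 0.18 0.03 0 0 0;0 -0.33 0.15 0.03 0 0 0"

```text
time: 13.92
tool_pos: [0.6436, -0.05, 0.2579]
tool_rot: [-3.141, -0.001, 1.802]
contact_force: [-2.4, -0.9, 8.1]
opening: 0.0222
grip_force: 20.0
```

Emit:
apply_moves --motion "0 -0.34 0.12 0.03 0 0 0;0 -0.35 0.1 0.03 0 0 0;0 -0.35 0.06 0.03 0 0 0;0 -0.36 0.04 0.03 0 0 0"

```text
time: 14.42
tool_pos: [0.65, -0.0627, 0.2567]
tool_rot: [-3.141, -0.001, 1.802]
contact_force: [-1.5, -0.1, 7.8]
opening: 0.0223
grip_force: 20.0
```

Emit:
apply_moves --motion "0 -0.36 0.01 0.03 0 0 0;0 -0.36 -0.02 0.03 0 0 0;0 -0.36 -0.05 0.03 0 0 0;0 -0.35 -0.07 0.03 0 0 0"

```text
time: 14.92
tool_pos: [0.6521, -0.0758, 0.2556]
tool_rot: [3.141, -0.002, 1.803]
contact_force: [-0.2, 3.3, 7.6]
opening: 0.0228
grip_force: 20.0
```

Emit:
apply_moves --motion "0 -0.34 -0.1 0.03 0 0 0;0 -0.34 -0.14 0.03 0 0 0;0 -0.32 -0.15 0.03 0 0 0;0 -0.31 -0.19 0.03 0 0 0"

```text
time: 15.42
tool_pos: [0.65, -0.0899, 0.2544]
tool_rot: [3.14, -0.002, 1.803]
contact_force: [1.9, 3.5, 6.6]
opening: 0.0226
grip_force: 20.0
```

```bash
cat >> h.py <<'E'
S0=np.array([.60694,-.07634])
E
python3 -c "
from h import *
for p,f in [([.6336,-.0399],[-2.1,-2]),([.6436,-.05],[-2.4,-.9]),([.65,-.0627],[-1.5,-.1]),([.6521,-.0758],[-.2,3.3]),([.65,-.0899],[1.9,3.5])]: tang(S0,p,f)
for k in range(8): rows(13.14+.24*k,.08,3)"
```

```text
theta 11.857 rad 0.0452 radial f -2.85 tang f -0.51
theta 12.173 rad 0.0451 radial f -2.47 tang f -0.67
theta 12.490 rad 0.0452 radial f -1.46 tang f -0.36
theta 6.501 rad 0.0452 radial f -0.16 tang f -3.30
theta 6.818 rad 0.0451 radial f 0.76 tang f -3.91
13.140->13.380 0 -0.29 -0.21 0.03 0 0 0;0 -0.28 -0.23 0.03 0 0 0;0 -0.26 -0.25 0.03 0 0 0
13.380->13.620 0 -0.24 -0.27 0.03 0 0 0;0 -0.21 -0.29 0.03 0 0 0;0 -0.19 -0.31 0.03 0 0 0
13.620->13.860 0 -0.17 -0.32 0.03 0 0 0;0 -0.13 -0.33 0.03 0 0 0;0 -0.12 -0.34 0.03 0 0 0
13.860->14.100 0 -0.08 -0.35 0.03 0 0 0;0 -0.06 -0.36 0.03 0 0 0;0 -0.03 -0.35 0.03 0 0 0
14.100->14.340 0 0 -0.36 0.03 0 0 0;0 0.03 -0.36 0.03 0 0 0;0 0.06 -0.35 0.03 0 0 0
14.340->14.580 0 0.09 -0.35 0.03 0 0 0;0 0.11 -0.34 0.03 0 0 0;0 0.14 -0.33 0.03 0 0 0
14.580->14.820 0 0.17 -0.32 0.03 0 0 0;0 0.19 -0.3 0.03 0 0 0;0 0.21 -0.29 0.03 0 0 0
14.820->15.060 0 0.24 -0.27 0.03 0 0 0;0 0.26 -0.25 0.03 0 0 0;0 0.28 -0.23 0.03 0 0 0
```

Pressing began between 12.5 and 12.78 (the tangential force went from 0.5 to 3.5 N), so home is between about 13.3 and 14.35. I'll use 1.6 mm steps with a force check after each one.

Emit:
apply_moves --motion "0 -0.29 -0.21 0.03 0 0 0;0 0 0 0 0 0 0"

```text
time: 15.68
tool_pos: [0.6486, -0.0937, 0.2541]
tool_rot: [3.14, -0.001, 1.802]
contact_force: [1.2, 1.8, 7.5]
opening: 0.0221
grip_force: 20.0
```

```bash
python3 -c "
from h import *
for k in range(16): rows(13.22+.07*k,.035,2)"
```

```text
13.220->13.290 0 -0.12 -0.1 0.01 0 0 0;0 -0.12 -0.1 0.02 0 0 0
13.290->13.360 0 -0.12 -0.11 0.01 0 0 0;0 -0.11 -0.11 0.02 0 0 0
13.360->13.430 0 -0.11 -0.11 0.01 0 0 0;0 -0.1 -0.12 0.02 0 0 0
13.430->13.500 0 -0.1 -0.12 0.01 0 0 0;0 -0.1 -0.13 0.02 0 0 0
13.500->13.570 0 -0.09 -0.13 0.01 0 0 0;0 -0.09 -0.13 0.02 0 0 0
13.570->13.640 0 -0.08 -0.13 0.01 0 0 0;0 -0.08 -0.14 0.02 0 0 0
13.640->13.710 0 -0.07 -0.14 0.01 0 0 0;0 -0.07 -0.14 0.02 0 0 0
13.710->13.780 0 -0.06 -0.14 0.01 0 0 0;0 -0.06 -0.15 0.02 0 0 0
13.780->13.850 0 -0.05 -0.15 0.01 0 0 0;0 -0.05 -0.15 0.02 0 0 0
13.850->13.920 0 -0.04 -0.15 0.01 0 0 0;0 -0.04 -0.15 0.02 0 0 0
13.920->13.990 0 -0.03 -0.15 0.01 0 0 0;0 -0.03 -0.16 0.02 0 0 0
13.990->14.060 0 -0.02 -0.16 0.01 0 0 0;0 -0.02 -0.15 0.02 0 0 0
14.060->14.130 0 -0.01 -0.16 0.01 0 0 0;0 -0 -0.15 0.02 0 0 0
14.130->14.200 0 0 -0.16 0.01 0 0 0;0 0.01 -0.15 0.02 0 0 0
14.200->14.270 0 0.01 -0.16 0.01 0 0 0;0 0.02 -0.15 0.02 0 0 0
14.270->14.340 0 0.02 -0.16 0.01 0 0 0;0 0.03 -0.15 0.02 0 0 0
```

Emit:
apply_moves --motion "0 -0.12 -0.1 0.01 0 0 0;0 -0.12 -0.1 0.02 0 0 0;0 0 0 0 0 0 0"

```text
time: 16.05
tool_pos: [0.6474, -0.0963, 0.2538]
tool_rot: [3.14, -0.001, 1.803]
contact_force: [2.2, 1.5, 6.7]
opening: 0.0222
grip_force: 20.0
```

Emit:
apply_moves --motion "0 -0.12 -0.11 0.01 0 0 0;0 0 0 0 0 0 0"

```text
time: 16.3
tool_pos: [0.6467, -0.0978, 0.2537]
tool_rot: [3.139, -0.001, 1.803]
contact_force: [2.4, 1.6, 6.8]
opening: 0.0223
grip_force: 20.0
```

Emit:
apply_moves --motion "0 -0.11 -0.11 0.02 0 0 0;0 0 0 0 0 0 0"

```text
time: 16.55
tool_pos: [0.6459, -0.0991, 0.2536]
tool_rot: [3.139, -0.001, 1.803]
contact_force: [1.8, 2.2, 7.2]
opening: 0.0226
grip_force: 20.0
```

Emit:
apply_moves --motion "0 -0.12 -0.13 0.02 0 0 0;0 0 0 0 0 0 0"

```text
time: 16.8
tool_pos: [0.645, -0.1007, 0.2534]
tool_rot: [3.139, -0.001, 1.803]
contact_force: [2.6, 1.8, 6.5]
opening: 0.0224
grip_force: 20.0
```

Emit:
apply_moves --motion "0 -0.12 -0.14 0.01 0 0 0;0 0 0 0 0 0 0"

```text
time: 17.05
tool_pos: [0.6439, -0.1022, 0.2533]
tool_rot: [3.139, -0.001, 1.803]
contact_force: [3.4, 1.1, 6.0]
opening: 0.0222
grip_force: 20.0
```

Emit:
apply_moves --motion "0 -0.12 -0.14 0.02 0 0 0;0 0 0 0 0 0 0"

```text
time: 17.3
tool_pos: [0.6428, -0.1037, 0.2531]
tool_rot: [3.139, -0.001, 1.802]
contact_force: [2.6, 1.1, 6.8]
opening: 0.0222
grip_force: 20.0
```

Emit:
apply_moves --motion "0 -0.1 -0.15 0.01 0 0 0;0 0 0 0 0 0 0"

```text
time: 17.55
tool_pos: [0.6417, -0.1052, 0.2529]
tool_rot: [3.139, -0.001, 1.802]
contact_force: [2.8, -0.0, 7.2]
opening: 0.0227
grip_force: 20.0
```

Emit:
apply_moves --motion "0 -0.1 -0.15 0 0 0 0;0 0 0 0 0 0 0"

```text
time: 17.8
tool_pos: [0.6405, -0.1066, 0.2528]
tool_rot: [3.139, -0.001, 1.802]
contact_force: [3.0, 0.5, 5.8]
opening: 0.0223
grip_force: 20.0
```

Emit:
apply_moves --motion "0 -0.1 -0.15 0.01 0 0 0;0 0 0 0 0 0 0"

```text
time: 18.05
tool_pos: [0.6392, -0.1079, 0.2527]
tool_rot: [3.139, -0.001, 1.802]
contact_force: [3.2, 0.7, 5.8]
opening: 0.0224
grip_force: 20.0
```

Emit:
apply_moves --motion "0 -0.09 -0.16 0.01 0 0 0;0 0 0 0 0 0 0"

```text
time: 18.3
tool_pos: [0.6378, -0.1092, 0.2525]
tool_rot: [3.139, -0.001, 1.802]
contact_force: [3.4, 0.7, 5.9]
opening: 0.0224
grip_force: 20.0
```

Emit:
apply_moves --motion "0 -0.08 -0.16 0.01 0 0 0;0 0 0 0 0 0 0"

```text
time: 18.55
tool_pos: [0.6365, -0.1104, 0.2523]
tool_rot: [3.139, -0.0, 1.802]
contact_force: [4.1, 1.1, 4.0]
opening: 0.0223
grip_force: 20.0
```

Emit:
apply_moves --motion "0 -0.07 -0.16 0.01 0 0 0;0 0 0 0 0 0 0"

```text
time: 18.8
tool_pos: [0.6346, -0.1119, 0.2522]
tool_rot: [3.14, -0.0, 1.802]
contact_force: [4.6, 0.1, 5.0]
opening: 0.022
grip_force: 20.0
```

Emit:
apply_moves --motion "0 -0.1 -0.15 0.01 0 0 0;0 0 0 0 0 0 0"

```text
time: 19.05
tool_pos: [0.6329, -0.1132, 0.252]
tool_rot: [3.141, -0.001, 1.802]
contact_force: [3.0, 0.5, 5.1]
opening: 0.0227
grip_force: 20.0
```

Emit:
apply_moves --motion "0 -0.06 -0.17 0.01 0 0 0;0 0 0 0 0 0 0"

```text
time: 19.3
tool_pos: [0.6312, -0.1144, 0.2518]
tool_rot: [3.141, -0.0, 1.802]
contact_force: [3.4, -0.4, 4.3]
opening: 0.0221
grip_force: 20.0
```

Emit:
apply_moves --motion "0 -0.06 -0.17 0.01 0 0 0;0 0 0 0 0 0 0"

```text
time: 19.55
tool_pos: [0.6293, -0.1155, 0.2516]
tool_rot: [-3.141, -0.0, 1.802]
contact_force: [2.9, 0.8, 4.1]
opening: 0.0225
grip_force: 20.0
```

Emit:
apply_moves --motion "0 -0.05 -0.17 0.01 0 0 0;0 0 0 0 0 0 0"

```text
time: 19.8
tool_pos: [0.6277, -0.1164, 0.2514]
tool_rot: [-3.141, -0.0, 1.802]
contact_force: [3.6, 1.0, 4.3]
opening: 0.0227
grip_force: 20.0
```

Emit:
apply_moves --motion "0 -0.04 -0.17 0.01 0 0 0;0 0 0 0 0 0 0"

```text
time: 20.05
tool_pos: [0.6261, -0.1172, 0.2513]
tool_rot: [-3.141, -0.0, 1.802]
contact_force: [2.6, 0.8, 3.4]
opening: 0.0223
grip_force: 20.0
```

Emit:
apply_moves --motion "0 -0.03 -0.18 0.01 0 0 0;0 0 0 0 0 0 0"

```text
time: 20.3
tool_pos: [0.6245, -0.1179, 0.2512]
tool_rot: [-3.141, -0.0, 1.802]
contact_force: [2.9, -0.1, 2.4]
opening: 0.0225
grip_force: 20.0
```

Emit:
apply_moves --motion "0 -0.03 -0.18 0.01 0 0 0;0 0 0 0 0 0 0"

```text
time: 20.55
tool_pos: [0.6227, -0.1186, 0.251]
tool_rot: [-3.141, -0.0, 1.802]
contact_force: [1.9, -0.1, 1.3]
opening: 0.0223
grip_force: 20.0
```

Emit:
apply_moves --motion "0 -0.02 -0.18 0.02 0 0 0;0 0 0 0 0 0 0"

```text
time: 20.8
tool_pos: [0.6212, -0.1192, 0.2509]
tool_rot: [-3.141, -0.0, 1.802]
contact_force: [4.0, 1.0, 0.8]
opening: 0.0224
grip_force: 20.0
```

Emit:
apply_moves --motion "0 -0.01 -0.18 0.02 0 0 0;0 0 0 0 0 0 0"

```text
time: 21.05
tool_pos: [0.6197, -0.1196, 0.2508]
tool_rot: [3.141, -0.0, 1.802]
contact_force: [5.1, 1.3, 0.3]
opening: 0.0226
grip_force: 20.0
```

Emit:
apply_moves --motion "0 0 -0.12 0.01 0 0 0;0 0 0 0 0 0 0"

```text
time: 21.3
tool_pos: [0.6188, -0.1198, 0.2507]
tool_rot: [3.14, -0.0, 1.802]
contact_force: [6.1, 0.9, 0.7]
opening: 0.0226
grip_force: 20.0
```

Emit:
apply_moves --motion "0 0 -0.12 0.01 0 0 0;0 0 0 0 0 0 0"

```text
time: 21.55
tool_pos: [0.6179, -0.1201, 0.2507]
tool_rot: [3.14, 0.0, 1.802]
contact_force: [6.5, 1.6, -0.4]
opening: 0.0223
grip_force: 20.0
```

Emit:
apply_moves --motion "0 0 -0.1 0.01 0 0 0;0 0 0 0 0 0 0"

```text
time: 21.8
tool_pos: [0.6172, -0.1203, 0.2507]
tool_rot: [3.139, 0.0, 1.802]
contact_force: [7.6, 1.7, 0.2]
opening: 0.0224
grip_force: 20.0
```

```bash
python3 - <<'E'
from h import *
for p,f in [([.6227,-.1186],[1.9,-.1]),([.6212,-.1192],[4,1]),([.6197,-.1196],[5.1,1.3]),([.6188,-.1198],[6.1,.9]),([.6179,-.1201],[6.5,1.6])]: tang(S0,p,f)
for i in range(4):
  o=robot.observe();print(o["contact_force"],o["tool_pos"]); tang(S0,o["tool_pos"],o["contact_force"]);robot.read_camera("side")
E
```

```text
theta 7.727 rad 0.0451 radial f 0.76 tang f -1.75
theta 7.763 rad 0.0452 radial f 0.31 tang f -4.11
theta 7.797 rad 0.0451 radial f 0.20 tang f -5.26
theta 7.818 rad 0.0450 radial f 0.74 tang f -6.12
theta 7.839 rad 0.0451 radial f 0.03 tang f -6.69
[7.61552877 1.68904548 0.20686164] [ 0.61715246 -0.12029047  0.25066774]
theta 7.856 rad 0.0451 radial f 0.08 tang f -7.80
[6.78427064 1.17673886 0.50661594] [ 0.61715598 -0.12029012  0.25066124]
theta 7.856 rad 0.0451 radial f 0.39 tang f -6.87
[ 7.80387054  1.83462043 -0.76809174] [ 0.61714135 -0.12028959  0.25059512]
theta 7.856 rad 0.0451 radial f -0.02 tang f -8.02
[ 8.20780907  1.32010178 -0.91048681] [ 0.61714911 -0.12031547  0.25064509]
theta 7.856 rad 0.0451 radial f 0.57 tang f -8.29
```

The crank holds still at 14.14 under a steady 7.8 N, where pressing took about 3 N. The board is home, well below 12 N. Now I'll wind back one turn.

```bash
python3 -c "
from h import *
rows(14.15,-.3,11);rows(14.15-3.3,-.3,10)"
```

```text
14.150->10.850 0 0.18 1.33 -0.11 0 0 0;0 0.57 1.22 -0.12 0 0 0;0 0.91 1 -0.11 0 0 0;0 1.16 0.68 -0.12 0 0 0;0 1.3 0.31 -0.11 0 0 0;0 1.35 -0.09 -0.12 0 0 0;0 1.25 -0.48 -0.11 0 0 0;0 1.06 -0.83 -0.12 0 0 0;0 0.76 -1.11 -0.11 0 0 0;0 0.41 -1.28 -0.12 0 0 0;0 0 -1.35 -0.11 0 0 0
10.850->7.850 0 -0.39 -1.29 -0.11 0 0 0;0 -0.76 -1.11 -0.12 0 0 0;0 -1.05 -0.84 -0.11 0 0 0;0 -1.25 -0.49 -0.12 0 0 0;0 -1.34 -0.1 -0.11 0 0 0;0 -1.31 0.3 -0.12 0 0 0;0 -1.16 0.67 -0.11 0 0 0;0 -0.92 0.99 -0.12 0 0 0;0 -0.58 1.21 -0.11 0 0 0;0 -0.19 1.33 -0.12 0 0 0
```

Emit:
apply_moves --motion "0 0.18 1.33 -0.11 0 0 0;0 0.57 1.22 -0.12 0 0 0;0 0.91 1 -0.11 0 0 0;0 1.16 0.68 -0.12 0 0 0;0 1.3 0.31 -0.11 0 0 0;0 1.35 -0.09 -0.12 0 0 0;0 1.25 -0.48 -0.11 0 0 0;0 1.06 -0.83 -0.12 0 0 0;0 0.76 -1.11 -0.11 0 0 0;0 0.41 -1.28 -0.12 0 0 0;0 0 -1.35 -0.11 0 0 0"

```text
time: 23.38
tool_pos: [0.589, -0.0349, 0.2632]
tool_rot: [3.141, 0.001, 1.802]
contact_force: [6.1, -6.3, -2.4]
opening: 0.0224
grip_force: 20.0
```

Emit:
apply_moves --motion "0 -0.39 -1.29 -0.11 0 0 0;0 -0.76 -1.11 -0.12 0 0 0;0 -1.05 -0.84 -0.11 0 0 0;0 -1.25 -0.49 -0.12 0 0 0;0 -1.34 -0.1 -0.11 0 0 0;0 -1.31 0.3 -0.12 0 0 0;0 -1.16 0.67 -0.11 0 0 0;0 -0.92 0.99 -0.12 0 0 0;0 -0.58 1.21 -0.11 0 0 0;0 -0.19 1.33 -0.12 0 0 0;0 0 0 0 0 0 0;0 0 0 0 0 0 0"

```text
time: 24.88
tool_pos: [0.6166, -0.1204, 0.2745]
tool_rot: [-3.141, 0.0, 1.802]
contact_force: [1.9, -0.8, -2.6]
opening: 0.0223
grip_force: 20.0
```

Wound back a full turn (+23.8 mm). Release and rise.

Emit:
apply_moves --motion "55 0 0 0 0 0 0;55 0 0 0 0 0 0;55 0 0 0 0 0 0;55 0 0 -1.5 0 0 0;55 0 0 -3 0 0 0;55 0 0 -3 0 0 0;55 0 0 -3 0 0 0;55 0 0 -1.5 0 0 0;55 -2 -3 0 0 0 0;55 -2 -4 0 0 0 0;55 -2 -4 0 0 0 0;55 -2 -4 0 0 0 0;55 0 0 0 0 0 0"

```text
time: 26.5
tool_pos: [0.4875, -0.2342, 0.3965]
tool_rot: [3.14, 0.002, 1.798]
contact_force: [-0.1, -0.6, 0.5]
opening: 0.0504
grip_force: 0.0
```

```bash
python3 - <<'E'
from h import *
ps=[robot.read_camera(n) for n in("side","top")]
a=cv2.resize(ps[0]["img"][150:300,180:340],None,fx=3,fy=3,interpolation=cv2.INTER_CUBIC)
b=cv2.resize(ps[1]["img"][125:230,190:330],None,fx=3,fy=3,interpolation=cv2.INTER_CUBIC)
cv2.imwrite("pics/f.png",cv2.cvtColor(np.vstack([a[:,:420],b]) if False else a,cv2.COLOR_RGB2BGR))
o=robot.observe();print(o["tool_pos"],o["contact_force"])
E
```

```text
[ 0.48935269 -0.23261632  0.39584503] [0.27755609 0.48254283 0.41719809]
```

View pics/f.png

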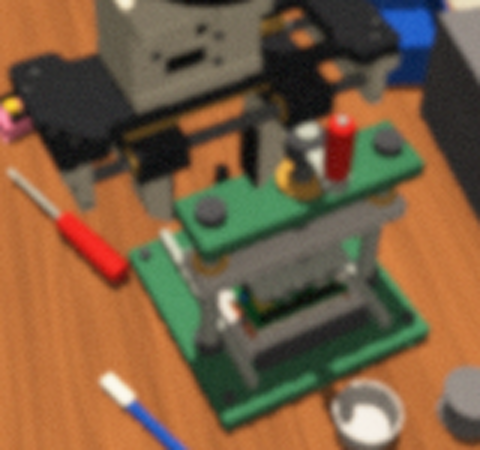

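The picture shows the pallet home and the board on the module in its nest (crop ~(290,300)). The ram is raised clear, the red grip is free at (340,150), and the bystanders are unmoved.

```bash
python3 -c "
from cell import robot
print(robot.hand_in())"
```

```text
the job is handed in; nothing more can be done
None
```

The job is handed in: the pallet is fully home, and I pressed the board until it bottomed at about 8 N on the grip (about 12 N crushes the module). The ram is wound back up one turn, the grip is released, and the run took about 27 s of the 72 s allowed.

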